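# Snap the pen torch into its two-clip holder

## Robot

A 6-joint arm with a two-finger parallel gripper is mounted at the origin on a cart in front of the work surface, level with it; the furniture and walls round the work are solid. World frame = base frame: x ahead of the robot, y to its left, z up, the work surface at z = 0. Lengths are in mm, angles in rad, forces in N, time in s.
With the tool pointing down it reaches from about 375 to 825 mm from the base axis. Payload 5.5 kg.
Tool frame: the origin (TCP) lies midway between the tips of the shut fingers; the grasp point (between the pads) lies 19 mm behind it; z points along the fingers, y is the line along which they close (so a half turn about z gives the same grasp; the last joint's range is limited). The gripper opens to 85 mm and grips with 20 to 120 N. Pads are 22 mm wide; open, the fingers measure 114 mm over their backs; the gripper's body (76 mm by 85 mm) begins 54 mm behind the grasp point. The pads swing forward as they close: fully open they stand 13 mm farther back than shut.
Start: joints at [1.329, 0.314, -0.047, 1.21, 0, 1.571], TCP at [143.667, 582.541, 231.299] pointing down, gripper open.
Joint ranges: [-2.67, 2.67], [-0.69, 1.73], [-1.03, 1.25], [-2.08, 2.16], [-1.42, 1.45], [-3.14, 3.14]. Speed limits (rad/s): [2.39, 2.39, 3.01, 3.14, 3.14, 3.14].

## Interface

Orientations are given as a unit quaternion [w, x, y, z].
In Python, from cell import bot gives the robot as it stands.
- The arm moves only by the tool drive_tool, never from a script. Its argument "moves" is a list of rows, each a list of 3 entries, a list of its own where there are three numbers: the shift along the tool's x, y, z in m, then the turn about the tool's z in degrees, then the gripper command: -1 is shut, 1 is fully open, values between are in proportion. In form: [[[x, y, z], yaw, jaw], ...]. A call has 1 to 20 rows; each row shifts and turns the commanded pose from where the row before left it, along the tool's axes as they then stand; what a row does not reach is not made up. A row lasts 1/8 s, in which the tool goes at most 62.5 mm and 10.7 degrees, less where a joint would pass 70% of its speed; a pose out of reach is approached as far as the arm can. A call with a gripper value outside its range is refused whole. The fingers move at their own pace and stop on an object; "grip_force" is the grip in N (left out, the last holds). Time passes only in rows, so rows that do not move let the fingers close. It gives the time, the measured TCP pose, the force, the opening and the grip force at its end, in the units of the state.
- bot.get_obs(): the state, without advancing time (a new reading comes with each control period).
- bot.read_camera(name): name is "scene" or "top"; returns the picture (400x640x3 uint8, red, green, blue); there is no depth.
- bot.calibration(name): a dict with "camera_matrix" (3x3 intrinsics, pixels), "R" (3x3) and "t" (3): a world point X has camera coordinates R X + t. Camera axes: x right, y down, z forward; pixel columns grow to the right and rows downward; lengths in mm; the calibration is good to about 2 mm. A picture is of the moment at which its call begins. calibration takes no time and is no camera call.
- bot.hand_in(): hands the job in; it is judged then, once.
The state is a dict: "time_s": time; "q": joint angles; "qvel": joint speeds; "joint_efforts": joint torques, N m; "ee_pos": TCP position; "tool_rot": TCP orientation; "wrist_force": force on the tool from outside, world axes, zero at the start; "wrist_torque": the same for the moment, N m; "grip_width": opening from 0.0 (shut) to 1.0 (fully open); "grasp_force": force on a finger pad.
Only numpy, scipy, OpenCV 4.12 (cv2) and the standard library are available. Lean on these libraries where they do the work, as an engineer would, in place of code of your own. Each camera call takes 0.05 s, during which the arm holds its last target. There are 200 camera calls.

## Task

Pick up the pen torch lying on the trolley top and put it away in the torch holder: lay it lengthwise and centred over the two spring clips and press it down until it has snapped fully home in both clips. The clip bar is clamped at a different height every time, so feel for the force peak of the snap and stop gently on the clip floors: no clip floor may be loaded with more than 15 N, nor the holder touched harder than that by the robot itself. Leave everything else where it is.

Things in the scene. Friction and masses are not known exactly. Their poses are not given: they have to be found in the camera images.
- torch: pen torch: round aluminium barrel 15 mm across with six-sided black ends, 17 mm across flats and 13 mm long, that keep it from rolling; 135 mm long over all, along its own y axis (lens at +y); about 50 g. Starts lying within 0.6 rad of the world's y axis. Origin: middle of its length, on the underside of the ends, 8.5 mm below its axis. Either end may point either way in the holder.
- torch_a (a point): point on the torch's axis, 50 mm from the middle towards its -y end, 8.5 mm above the torch's origin
- torch_b (a point): point on the torch's axis, 50 mm from the middle towards its +y end, 8.5 mm above the torch's origin
- holder: torch holder, fixed. Grey base 70 (x) x 200 (y) x 12 mm; two pillars at y = +-88 mm, 12 mm thick, 62 mm high, carry an aluminium bar along y, 18 mm wide, with two steel spring clips. The bar is clamped 0 to 24 mm above its lowest setting, different every time and NOT part of this reading. Seated torch: along y at x = 0, middle at y = 0. Origin: centre of the base's underside.
- clip_a (a point): where the floor of the clip at y = -32 mm of the holder stands at the bar's LOWEST setting, 48 mm above the holder's origin (the point does not move with the bar; the real floor is 0 to 24 mm higher). Each clip is 16 mm long (y) with two opposed jaws sprung to open along x. Between the clips (y = -24 to 24 mm) it is clear down to the bar, 18 mm below the clip floors: room for fingers.
- clip_b (a point): the same for the clip at y = +32 mm. Above each real floor: jaw beads 8 mm round, centres at 14 mm, free gap between them 9 mm; lead-ins flare out above them to 25 mm. A torch only laid on the beads has its barrel's underside 14 mm above the floor and is not in. The seated torch's barrel rests on the rigid floor, its axis 7.5 mm above it, the beads holding it down.
- holder_mid (a point): on the clip line midway between the clips, 72 mm above the holder's origin: clip floor height at the bar's HIGHEST setting. How it feels: pushing the torch through takes 6 to 14 N at the peak for both clips together, a few mm after first touch; the force then falls through zero, the jaws pull the torch down, and it meets the rigid floor about 14 mm below first touch.
- thermometer: bystander: slim white digital thermometer, 133 mm long, lying flat; origin at the centre of its underside
- tape_roll: bystander: roll of white tape, 67 mm across, 25 mm high, lying flat; origin at the centre of its underside
- vial: bystander: small capped medicine vial, 30 mm across, 49 mm high; origin at the centre of its underside
- steel_cup: bystander: open steel cup on the trolley top beyond the holder, 71 mm across, 79 mm high; origin at the centre of its underside
Not all that is in view belongs to the job. Of the things that look like the torch, take the one that is farthest to the robot's right at the start.

How it is judged (in metres and radians):
On the way:
1. the torch is picked up clear of the trolley top (its underside over 60 mm high) (height (world z) of torch above 0.06 m), for 0.2 s.
At the end, for the whole second after the job is handed in: The torch rests released, snapped past the jaw beads of both clips and held by them on both clip floors (each carries more than 0.5 N; a torch lying on the beads leaves the floors unloaded), its axis within 5 mm of the clip line and its middle within 12 mm of the holder's middle along it (x of torch_a in the frame of holder between -0.005 and 0.005 m and x of torch_b in the frame of holder between -0.005 and 0.005 m and contact force between torch and bar_c1 above 0.5 N and contact force between torch and bar_c2 above 0.5 N and y of torch in the frame of holder between -0.012 and 0.012 m and linear speed of torch below 0.02 m/s); the robot touches nothing.
It fails at once if the torch presses on the floor of a clip with more than 15 N (contact force between torch and bar_c1 above 15 N or contact force between torch and bar_c2 above 15 N).
It fails at once if the robot itself presses on the holder with more than 15 N (contact force between any of the arm, the fingers and holder above 15 N).
It fails at once if a bystander (thermometer, tape roll, vial or steel cup) is moved by more than 20 mm (distance of any of thermometer, tape_roll, vial, steel_cup from where it was at the start of the episode above 0.02 m).
It also fails if it takes over 53 s, if anything falls off the work surface, if the arm or the gripper's body presses on something with over 40 N, if the wrist force passes 120 N, or if a joint passes its speed limit or range.

## Working session

There is one attempt and no reset: what is moved stays moved. The work goes in short steps, Python scripts to look and compute and a tool call to move; the robot and the scene stay as the last step left them, time stands still between calls to the robot, and variables do not carry over. Pictures are saved under pics/ and viewed, at most 10 in all, crops included, and the job is handed in when it is done.

Besides the shell and the picture viewer there is one more tool, called as name(argument=value, ...), one argument or row to a line, values as JSON. drive_tool: Moves the arm, as the interface text tells. Its arguments: {"type":"object","properties":{"moves":{"type":"array"},"grip_force":{"type":"number"}},"required":["moves"]}

```bash
mkdir -p pics && python3 - <<'E'
from cell import bot
import cv2
o=bot.get_obs(); print({k:o[k] for k in('time_s','ee_pos','tool_rot','grip_width','wrist_force')})
for n in("scene","top"):
    im=bot.read_camera(n); cv2.imwrite(f"pics/{n}0.png",im[:,:,::-1])
    c=bot.calibration(n); print(n,c)
E
```

```text
{'time_s': 0.0, 'ee_pos': array([143.53740052, 581.96936972, 230.44545257]), 'tool_rot': array([-9.22952815e-05,  1.20611744e-01,  9.92699396e-01, -8.40955726e-04]), 'grip_width': 1.0028097105783675, 'wrist_force': array([ 0.07813049, -0.27031521, -0.98123619])}
scene {'camera_matrix': array([[385.62614384,   0.        , 324.39114609],
       [  0.        , 385.62614384, 198.48056373],
       [  0.        ,   0.        ,   1.        ]]), 'R': array([[ 0.676315  , -0.73650675, -0.01248294],
       [-0.493528  , -0.44048337, -0.74993634],
       [ 0.54683465,  0.51335387, -0.66139221]]), 't': array([-390.09521522,  301.21610951,  822.74073378])}
top {'camera_matrix': array([[510.0985675 ,   0.        , 317.34154136],
       [  0.        , 510.0985675 , 195.46523853],
       [  0.        ,   0.        ,   1.        ]]), 'R': array([[-0.01072441, -0.99985943,  0.01288813],
       [-0.9858282 ,  0.00841424, -0.16754691],
       [ 0.16741491, -0.01450232, -0.98577986]]), 't': array([ -32.67895124,  549.89557719, 1440.65224674])}
```

View pics/top0.png

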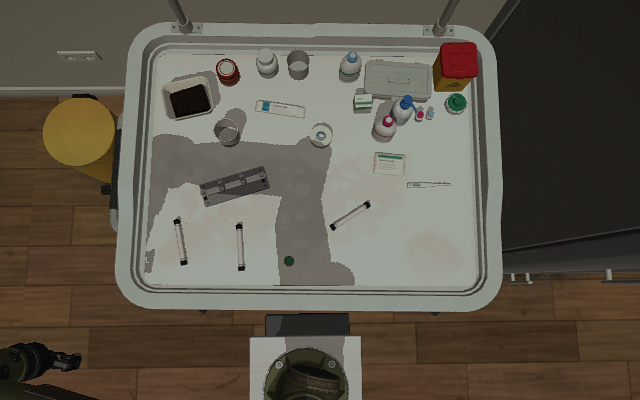

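View pics/scene0.png

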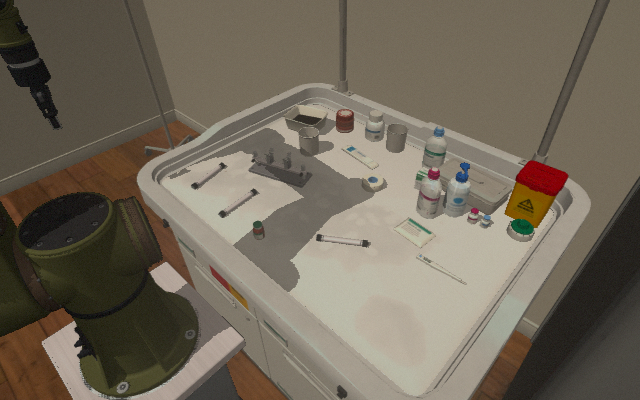

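The top picture shows three torch-like things, at (180,241), (240,246) and (350,215). I choose (350,215): it is farthest right, and it is the only one within 0.6 rad of world y. The holder is at about (235,186). Next is a close crop to check the choice.

```bash
cat > h.py <<'E'
import numpy as np,cv2
from cell import bot
def ray(n,u,v):
    c=bot.calibration(n);K,R,t=c["camera_matrix"],c["R"],c["t"]
    d=R.T@np.linalg.solve(K,[u,v,1.]);return -R.T@t,d
def onplane(n,u,v,z):
    o,d=ray(n,u,v);return o+d*(z-o[2])/d[2]
def two(p,q):
    (a,d),(b,e)=ray("top",*p),ray("scene",*q)
    s=np.linalg.lstsq(np.c_[d,-e],b-a,rcond=None)[0]
    x,y=a+s[0]*d,b+s[1]*e
    return (x+y)/2,np.linalg.norm(x-y)
E
python3 - <<'E'
import numpy as np,cv2
from h import *
t=cv2.imread("pics/top0.png");s=cv2.imread("pics/scene0.png")
def cr(im,x,y,w,h,f): return cv2.resize(im[y:y+h,x:x+w],None,fx=f,fy=f,interpolation=cv2.INTER_CUBIC)
a=cr(t,190,155,100,60,4);b=cr(t,320,190,60,50,5);c=cr(s,235,135,90,60,5)
out=np.zeros((560,760,3),np.uint8)
out[:240,:400]=a;out[:250,450:750]=b;out[255:555,:450]=c
cv2.imwrite("pics/crop1.png",out)
# torch: dark ends
g=cv2.cvtColor(t,cv2.COLOR_BGR2GRAY)[190:240,320:380]
n,l,st,ce=cv2.connectedComponentsWithStats((g<60).astype(np.uint8))
for i in range(1,n):
    if st[i,4]>8: print(st[i],ce[i]+[320,190],onplane("top",*(ce[i]+[320,190]),9))
E
```

```text
[44 12  6  7 26] [366.80769231 204.34615385] [ 527.79009917 -185.92443753    9.        ]
[10 34  6  7 25] [332.36 226.68] [461.82282473 -81.99348762   9.        ]
```

View pics/crop1.png

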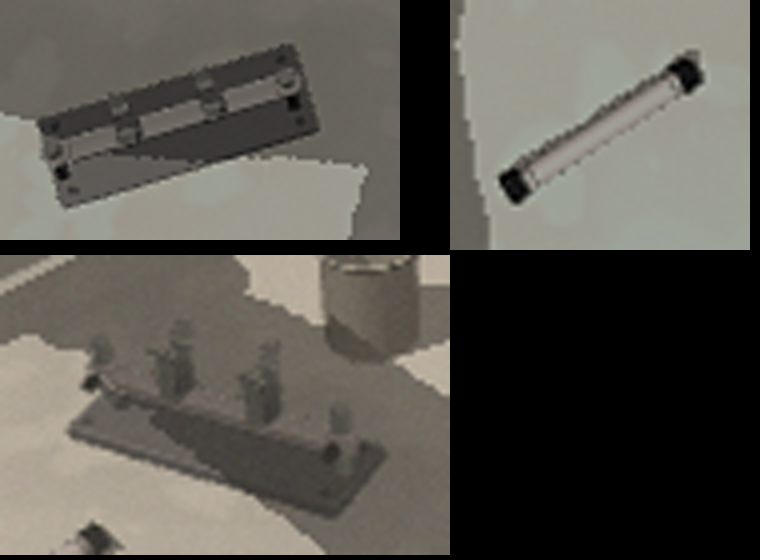

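Crop: one torch with two black ends, at (332,227) and (367,204), so the choice is confirmed. The holder base, bar, clips and pillars can be made out. Next I'll work out the holder pose from the base corners.

```bash
python3 - <<'E'
from h import *
T=[(199.5,185),(263.7,165.8),(270,187.5),(206.2,207)]  # far-left(+y), far-right, near-right, near-left
P=np.array([onplane("top",*p,12) for p in T]);print(P.round(1),P.mean(0))
print([np.linalg.norm(P[i]-P[(i+1)%4]).round(1) for i in range(4)])
for a,b in((1,0),(2,3)): d=P[b]-P[a];print("yaw of y axis",np.arctan2(-d[0],d[1]))
S=[(248.6,170.6),(302,187.6),(312.4,173.6)]
print(np.array([onplane("scene",*p,12) for p in S]).round(1))
# jaws/pillars in two views (+y clip, -y clip near/far; pillar tops)
to=lambda p:(p[0]/4+190,p[1]/4+155); so=lambda p:(p[0]/5+235,(p[1]-255)/5+135)
for n,p,q in(("A near",(128,133),(170,355)),("A far",(119,105),(180,328)),("B near",(213,102),(258,372)),("B far",(205,80),(270,348)),("pil+",(55,150),(101,342)),("pil-",(288,78),(340,408))):
    print(n,two(to(p),so(q)))
# dark base contour, min area rect
t=cv2.imread("pics/top0.png");sub=t[155:215,190:290].astype(int)
print(sub[45,25],sub[15,15],sub[40,50],sub[20,95])
E
```

```text
[[590.1 313.   12. ]
 [647.4 122.   12. ]
 [580.8 102.8  12. ]
 [523.6 291.4  12. ]] [585.46446923 207.30305527  12.        ]
[np.float64(199.4), np.float64(69.3), np.float64(197.1), np.float64(70.0)]
yaw of y axis 0.2911726560112195
yaw of y axis 0.294538121302045
[[522.6 282.4  12. ]
 [576.8  92.6  12. ]
 [648.2 117.3  12. ]]
A near (array([571.60237106, 234.11442256,  69.14618801]), np.float64(6.115516690966616))
A far (array([588.92351529, 240.31848731,  78.21206398]), np.float64(2.731215617218651))
B near (array([591.96405395, 173.35387613,  74.1743889 ]), np.float64(4.216556081823771))
B far (array([606.76528236, 177.97526013,  82.1226269 ]), np.float64(5.02650194470935))
pil+ (array([560.55141207, 288.49992226,  60.02044674]), np.float64(4.307147035298428))
pil- (array([611.22714824, 121.28010612,  61.78305856]), np.float64(2.9348741216679923))
[87 90 93] [ 94 101 105] [86 89 92] [ 93 101 105]
```

drive_tool(
  moves=[
    [[0,0,0],8.74,0],
    [[0,0,0],8.74,0],
    [[0,0,0],8.74,0],
    [[0,0,0],8.74,0],
    [[0,0,0],8.74,0],
    [[-0.04,0.0108,0],0,0],
    [[-0.04,0.0108,0],0,0],
    [[-0.04,0.0108,0],0,0],
    [[-0.04,0.0108,0],0,0],
    [[-0.04,0.0108,0],0,0],
    [[-0.04,0.0108,0],0,0],
    [[-0.04,0.0108,0],0,0],
    [[-0.04,0.0108,0],0,0],
    [[-0.04,0.0108,0],0,0],
    [[-0.04,0.0108,0],0,0],
  ],
  grip_force=60,
)

```text
time_s: 1.98
ee_pos: [450.1, 301.8, 231.0]
tool_rot: [-0.0, 0.481, 0.877, -0.0]
wrist_force: [0.6, -0.0, 0.2]
grip_width: 0.501
grasp_force: 0.0
```

drive_tool(
  moves=[
    [[-0.0355,-0.0177,0.01],0,0],
    [[-0.0355,-0.0177,0.01],0,0],
    [[-0.0355,-0.0177,0.01],0,0],
    [[-0.0355,-0.0177,0.01],0,0],
    [[-0.0355,-0.0177,0.01],0,0],
    [[-0.0355,-0.0177,0.01],0,0],
    [[-0.0355,-0.0177,0.01],0,0],
    [[-0.0355,-0.0177,0.01],0,0],
    [[-0.0355,-0.0177,0.01],0,0],
    [[-0.0355,-0.0177,0.01],0,0],
    [[-0.0355,-0.0177,0.01],0,0],
    [[0,0,0],0,0],
    [[0,0,0],0,0],
    [[0,0,0],0,0],
  ],
)

```text
time_s: 3.72
ee_pos: [494.6, -130.2, 121.5]
tool_rot: [-0.0, 0.481, 0.877, 0.0]
wrist_force: [0.2, 0.6, 0.4]
grip_width: 0.501
grasp_force: 0.0
```

```bash
cat >> h.py <<'E'
from scipy.spatial.transform import Rotation as Ro
def go(target,axis_yaw):
    "tool-axis shift (mm) to target, turn (deg) about tool z so the fingers close across a thing whose y axis is at axis_yaw"
    o=bot.get_obs();w,x,y,z=o["tool_rot"];R=Ro.from_quat([x,y,z,w]).as_matrix()
    d=np.array(target)-o["ee_pos"]
    phi=np.arctan2(-R[0,1],R[1,1]);turn=-(axis_yaw-np.pi/2-phi);turn=(turn+np.pi/2)%np.pi-np.pi/2
    print("t",round(o["time_s"],2),"pos",o["ee_pos"].round(1),"z axis",R[:,2].round(4),"shift",(R.T@d).round(1),"turn",np.degrees(turn).round(2),"w",round(o["grip_width"],3),"F",o["wrist_force"].round(2),"q6",o["q"][5].round(2),"gf",o["grasp_force"])
E
python3 -c "
from h import *
go([494.8,-134,60],.5655)
cv2.imwrite('pics/top1.png',cv2.resize(bot.read_camera('top')[150:270,270:430,::-1],None,fx=4,fy=4))"
```

```text
t 3.73 pos [ 494.6 -130.2  121.5] z axis [ 1.e-04  2.e-04 -1.e+00] shift [-3.3 -1.9 61.5] turn 0.11 w 0.501 F [0.24 0.59 0.44] q6 0.75 gf 0.0
```

View pics/top1.png

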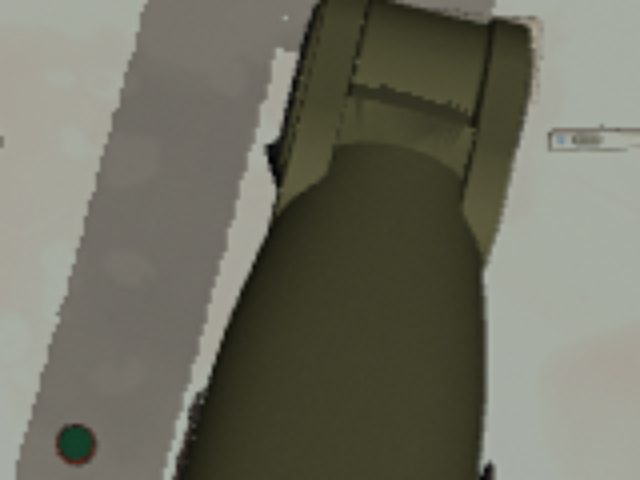

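The arm hides the torch from the top camera, so I'll go down on the measured pose.

drive_tool(
  moves=[
    [[-0.0033,-0.0019,0.015],0,0],
    [[0,0,0.018],0,0],
    [[0,0,0.018],0,0],
    [[0,0,0.018],0,0],
    [[0,0,0.016],0,0],
    [[0,0,0.014],0,0],
    [[0,0,0.01],0,0],
    [[0,0,0.006],0,0],
    [[0,0,0.003],0,0],
    [[0,0,0],0,0],
    [[0,0,0],0,0],
  ],
)

```text
time_s: 5.15
ee_pos: [495.1, -135.0, 3.7]
tool_rot: [0.0, 0.481, 0.876, 0.0]
wrist_force: [-0.4, -0.4, -1.2]
grip_width: 0.499
grasp_force: 0.0
```

drive_tool(
  moves=[
    [[0,0,0],0,-0.4],
    [[0,0,0],0,-0.6],
    [[0,0,0],0,-1],
    [[0,0,0],0,-1],
    [[0,0,0],0,-1],
    [[0,0,0],0,-1],
  ],
)

```text
time_s: 5.9
ee_pos: [495.0, -134.9, 3.7]
tool_rot: [0.0, 0.481, 0.876, 0.0]
wrist_force: [-1.7, 0.2, 5.5]
grip_width: 0.148
grasp_force: 58.7
```

```bash
python3 -c "
from h import *
go([494.8,-134,3],.5655)
cv2.imwrite('pics/s1.png',cv2.resize(bot.read_camera('scene')[190:290,270:430,::-1],None,fx=4,fy=4))"
```

```text
t 5.9 pos [ 495.  -134.9    3.7] z axis [ 4.e-04 -1.e-04 -1.e+00] shift [0.9 0.4 0.7] turn 0.04 w 0.148 F [-1.7   0.17  5.49] q6 0.74 gf 58.70742380619049
```

View pics/s1.png

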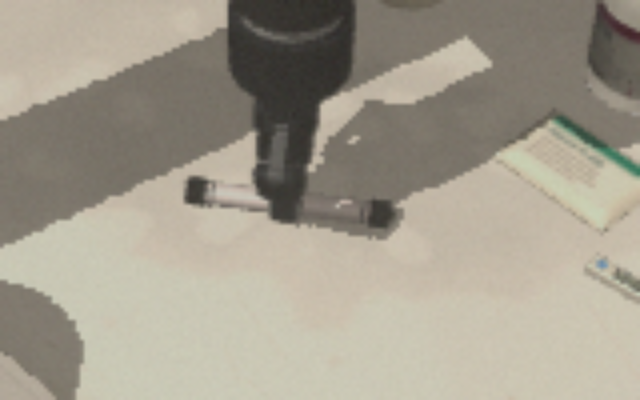

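The torch is held mid-barrel: its ends are at crop pixels (197,191) and (380,213), and the fingers are at about (285,205). Lifting now.

drive_tool(
  moves=[
    [[0,0,-0.005],0,-1],
    [[0,0,-0.015],0,-1],
    [[0,0,-0.02],0,-1],
    [[0,0,-0.025],0,-1],
    [[0,0,-0.025],0,-1],
    [[0,0,-0.025],0,-1],
    [[0,0,-0.025],0,-1],
    [[0,0,-0.015],0,-1],
    [[0,0,-0.005],0,-1],
    [[0,0,0],5.2,-1],
    [[0,0,0],5.2,-1],
    [[0,0,0],5.2,-1],
    [[0,0,0],0,-1],
    [[0,0,0],0,-1],
  ],
  grip_force=80,
)

```text
time_s: 7.7
ee_pos: [494.5, -134.8, 162.9]
tool_rot: [-0.0, 0.595, 0.804, -0.0]
wrist_force: [0.2, 0.3, 0.2]
grip_width: 0.137
grasp_force: 78.2
```

```bash
python3 -c "
from h import *
go([586,206,160],.293)
for n in('scene','top'): cv2.imwrite(f'pics/{n}2.png',bot.read_camera(n)[:,:,::-1])
s=cv2.imread('pics/scene2.png')[100:250,250:450];cv2.imwrite('pics/s2.png',cv2.resize(s,None,fx=4,fy=4))"
```

```text
t 7.7 pos [ 494.5 -134.8  162.9] z axis [-9.e-04  2.e-04 -1.e+00] shift [299.3 186.8   2.9] turn 0.15 w 0.137 F [0.17 0.29 0.22] q6 1.01 gf 78.24466109275818
```

View pics/s2.png

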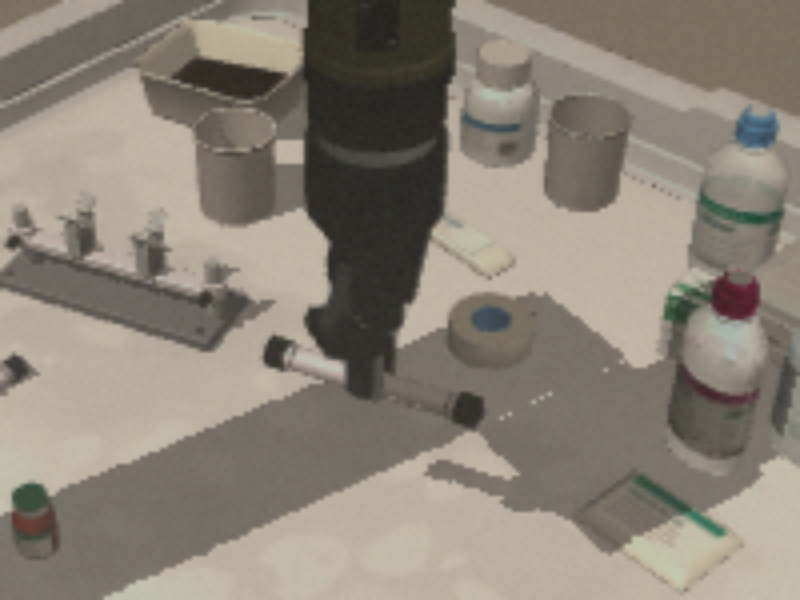

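The torch is held roughly level and parallel to the holder, with ends at scene pixels (319.5,188) and (367,202). Now I'll check its tilt and centring.

```bash
python3 - <<'E'
from h import *
n=np.array([np.cos(.293),np.sin(.293),0]);a=np.array([-np.sin(.293),np.cos(.293),0]);c=np.array([494.5,-134.8,168])
s=cv2.cvtColor(cv2.imread("pics/scene2.png"),cv2.COLOR_BGR2GRAY)
for x,y in((319,188),(367,202)):
    p=s[y-7:y+8,x-7:x+8];m=(p<45).astype(np.uint8);N,l,st,ce=cv2.connectedComponentsWithStats(m)
    i=1+np.argmax(st[1:,4]);u=ce[i]+[x-7,y-7]
    o,d=ray("scene",*u);X=o+d*((c-o)@n)/(d@n);print(st[i],u,X.round(1),"along",(X-c)@a)
go([586,206,140],.293)
E
```

```text
Traceback (most recent call last):
ValueError: attempt to get argmax of an empty sequence
```

```bash
python3 - <<'E'
from h import *
n=np.array([np.cos(.293),np.sin(.293),0]);a=np.array([-np.sin(.293),np.cos(.293),0]);c=np.array([494.5,-134.8,168])
s=cv2.cvtColor(cv2.imread("pics/scene2.png"),cv2.COLOR_BGR2GRAY)
for x,y in((319,188),(367,202)):
    p=s[y-6:y+7,x-6:x+7];print(p.min())
    m=p<p.min()+25;v,u=np.nonzero(m);u=np.array([u.mean()+x-6,v.mean()+y-6])
    o,d=ray("scene",*u);X=o+d*((c-o)@n)/(d@n);print(m.sum(),u,X.round(1),"along",(X-c)@a)
go([586,206,140],.293)
E
```

```text
49
33 [318.42424242 187.6969697 ] [476.5 -75.3 167.1] along 62.182634392560594
43
54 [366.61111111 202.07407407] [ 512.5 -194.5  167.5] along -62.37375253438838
t 7.8 pos [ 494.6 -134.8  163.1] z axis [-4.e-04  1.e-04 -1.e+00] shift [299.6 186.5  23.1] turn 0.11 w 0.139 F [ 0.47 -0.25 -0.5 ] q6 1.01 gf 78.24480772018433
```

The torch is level and centred to within 1 mm. Moving it above the holder.

drive_tool(
  moves=[
    [[0.015,0.0093,0],0,-1],
    [[0.03,0.0187,0],0,-1],
    [[0.03,0.0187,0],0,-1],
    [[0.03,0.0187,0],0,-1],
    [[0.03,0.0187,0],0,-1],
    [[0.03,0.0187,0],0,-1],
    [[0.03,0.0187,0],0,-1],
    [[0.03,0.0187,0],0,-1],
    [[0.03,0.0187,0.003],0,-1],
    [[0.03,0.0187,0.005],0,-1],
    [[0.0146,0.009,0.005],0,-1],
    [[0,0,0],0,-1],
    [[0,0,0],0,-1],
    [[0,0,0],0,-1],
  ],
)

```text
time_s: 9.55
ee_pos: [586.5, 204.8, 150.6]
tool_rot: [0.0, 0.596, 0.803, -0.0]
wrist_force: [0.1, 0.2, -0.2]
grip_width: 0.135
grasp_force: 78.3
```

```bash
python3 -c "
from h import *
go([586,206,120],.293)
for n in('scene','top'): cv2.imwrite(f'pics/{n}3.png',bot.read_camera(n)[:,:,::-1])
s=cv2.imread('pics/scene3.png')[110:190,220:340];t=cv2.imread('pics/top3.png')[135:215,180:300]
cv2.imwrite('pics/c3.png',np.r_[cv2.resize(s,(450,300),interpolation=2),cv2.resize(t,(450,300),interpolation=2)])"
```

```text
t 9.55 pos [586.5 204.8 150.6] z axis [ 2.e-04 -2.e-04 -1.e+00] shift [ 1.3 -0.1 30.6] turn -0.02 w 0.135 F [ 0.07  0.16 -0.17] q6 1.61 gf 78.30956697463989
```

View pics/c3.png

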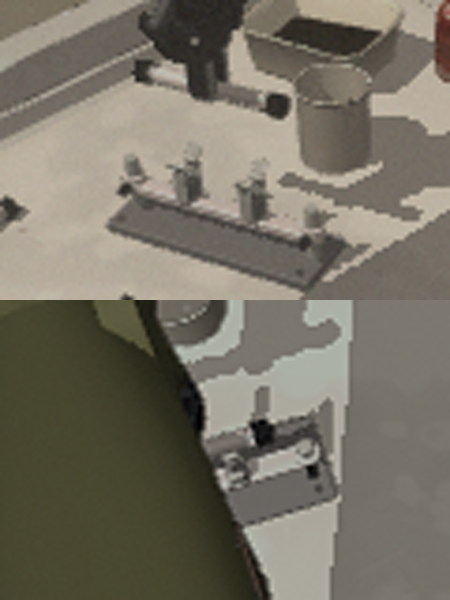

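The torch is over the clip line and aligned, with its ends at (145,72) and (277,103) in the upper crop. Going down to just above the highest possible touch.

drive_tool(
  moves=[
    [[0.0013,0,0.005],0,-1],
    [[0,0,0.012],0,-1],
    [[0,0,0.014],0,-1],
    [[0,0,0.012],0,-1],
    [[0,0,0.007],0,-1],
    [[0,0,0.003],0,-1],
    [[0,0,0],0,-1],
    [[0,0,0],0,-1],
  ],
)

```text
time_s: 10.65
ee_pos: [586.5, 207.3, 97.8]
tool_rot: [0.0, 0.596, 0.803, 0.0]
wrist_force: [-0.1, -0.1, -1.0]
grip_width: 0.136
grasp_force: 78.3
```

drive_tool(
  moves=[
    [[0,0,0.001],0,-1],
    [[0,0,0.001],0,-1],
    [[0,0,0.001],0,-1],
    [[0,0,0.001],0,-1],
    [[0,0,0],0,-1],
  ],
)

```text
time_s: 11.28
ee_pos: [586.1, 207.1, 93.1]
tool_rot: [-0.0, 0.596, 0.803, -0.0]
wrist_force: [0.7, 0.1, -0.8]
grip_width: 0.132
grasp_force: 78.3
```

drive_tool(
  moves=[
    [[0,0,0.001],0,-1],
    [[0,0,0.001],0,-1],
    [[0,0,0.001],0,-1],
    [[0,0,0],0,-1],
  ],
)

```text
time_s: 11.78
ee_pos: [586.1, 207.2, 90.2]
tool_rot: [-0.0, 0.596, 0.803, -0.0]
wrist_force: [0.2, -0.3, -1.0]
grip_width: 0.138
grasp_force: 78.3
```

drive_tool(
  moves=[
    [[0,0,0.001],0,-1],
    [[0,0,0.001],0,-1],
    [[0,0,0.001],0,-1],
    [[0,0,0],0,-1],
  ],
)

```text
time_s: 12.28
ee_pos: [586.1, 207.2, 87.2]
tool_rot: [-0.0, 0.596, 0.803, -0.0]
wrist_force: [-0.7, 0.1, -1.0]
grip_width: 0.137
grasp_force: 78.3
```

drive_tool(
  moves=[
    [[0,0,0.001],0,-1],
    [[0,0,0.001],0,-1],
    [[0,0,0.001],0,-1],
    [[0,0,0],0,-1],
  ],
)

```text
time_s: 12.78
ee_pos: [586.1, 207.1, 84.2]
tool_rot: [-0.0, 0.596, 0.803, -0.0]
wrist_force: [-1.0, 0.4, -0.3]
grip_width: 0.137
grasp_force: 78.3
```

drive_tool(
  moves=[
    [[0,0,0.001],0,-1],
    [[0,0,0.001],0,-1],
    [[0,0,0.001],0,-1],
    [[0,0,0],0,-1],
  ],
)

```text
time_s: 13.28
ee_pos: [586.1, 207.1, 81.2]
tool_rot: [-0.0, 0.596, 0.803, -0.0]
wrist_force: [0.2, -0.6, -0.2]
grip_width: 0.136
grasp_force: 78.3
```

drive_tool(
  moves=[
    [[0,0,0.001],0,-1],
    [[0,0,0.001],0,-1],
    [[0,0,0],0,-1],
  ],
)

```text
time_s: 13.65
ee_pos: [586.1, 207.2, 79.2]
tool_rot: [-0.0, 0.596, 0.803, -0.0]
wrist_force: [-0.2, -0.3, -0.8]
grip_width: 0.135
grasp_force: 78.3
```

drive_tool(
  moves=[
    [[0,0,0.001],0,-1],
    [[0,0,0.001],0,-1],
    [[0,0,0],0,-1],
  ],
)

```text
time_s: 14.02
ee_pos: [586.0, 207.1, 77.2]
tool_rot: [-0.0, 0.596, 0.803, -0.0]
wrist_force: [0.7, 0.9, -0.5]
grip_width: 0.136
grasp_force: 78.3
```

drive_tool(
  moves=[
    [[0,0,0.001],0,-1],
    [[0,0,0.001],0,-1],
    [[0,0,0],0,-1],
  ],
)

```text
time_s: 14.4
ee_pos: [586.3, 207.2, 75.3]
tool_rot: [0.0, 0.596, 0.803, 0.0]
wrist_force: [0.8, -0.1, 0.1]
grip_width: 0.134
grasp_force: 78.5
```

drive_tool(
  moves=[
    [[0,0,0.001],0,-1],
    [[0,0,0.001],0,-1],
    [[0,0,0],0,-1],
  ],
)

```text
time_s: 14.78
ee_pos: [587.4, 207.6, 74.0]
tool_rot: [0.001, 0.596, 0.803, 0.001]
wrist_force: [3.6, 1.5, 2.6]
grip_width: 0.139
grasp_force: 78.9
```

drive_tool(
  moves=[
    [[0,0,0.001],0,-1],
    [[0,0,0],0,-1],
  ],
)

```text
time_s: 15.02
ee_pos: [587.4, 207.6, 72.9]
tool_rot: [0.001, 0.596, 0.803, 0.001]
wrist_force: [5.2, 1.0, 3.6]
grip_width: 0.133
grasp_force: 79.0
```

drive_tool(
  moves=[
    [[0,0,0.001],0,-1],
    [[0,0,0],0,-1],
  ],
)

```text
time_s: 15.28
ee_pos: [587.7, 207.7, 72.1]
tool_rot: [0.001, 0.596, 0.803, 0.001]
wrist_force: [5.8, 1.1, 4.9]
grip_width: 0.136
grasp_force: 79.0
```

Side force of about +6 N along the tool's y means one lead-in is being touched. I'll back up 3 mm, shift 3.5 mm that way and go on.

drive_tool(
  moves=[
    [[0,0,-0.003],0,-1],
    [[0,0.002,0],0,-1],
    [[0,0.0015,0],0,-1],
    [[0,0,0],0,-1],
    [[0,0,0],0,-1],
  ],
)

```text
time_s: 15.9
ee_pos: [588.5, 207.9, 73.5]
tool_rot: [-0.001, 0.596, 0.803, -0.001]
wrist_force: [0.1, 0.5, -0.4]
grip_width: 0.137
grasp_force: 78.4
```

drive_tool(
  moves=[
    [[0,0,0.0015],0,-1],
    [[0,0,0.0015],0,-1],
    [[0,0,0],0,-1],
    [[0,0,0],0,-1],
  ],
)

```text
time_s: 16.4
ee_pos: [589.4, 208.2, 71.8]
tool_rot: [0.0, 0.596, 0.803, 0.0]
wrist_force: [-1.0, -0.8, 5.6]
grip_width: 0.134
grasp_force: 79.2
```

drive_tool(
  moves=[
    [[0,0,0.001],0,-1],
    [[0,0,0],0,-1],
  ],
)

```text
time_s: 16.65
ee_pos: [589.4, 208.2, 70.8]
tool_rot: [-0.0, 0.596, 0.803, 0.0]
wrist_force: [-1.3, -0.3, 5.5]
grip_width: 0.14
grasp_force: 79.2
```

drive_tool(
  moves=[
    [[0,0,0.001],0,-1],
    [[0,0,0],0,-1],
  ],
)

```text
time_s: 16.9
ee_pos: [589.3, 208.2, 69.7]
tool_rot: [-0.0, 0.596, 0.803, 0.0]
wrist_force: [-2.3, -0.3, 4.7]
grip_width: 0.14
grasp_force: 79.2
```

drive_tool(
  moves=[
    [[0,0,0.001],0,-1],
    [[0,0,0],0,-1],
  ],
)

```text
time_s: 17.15
ee_pos: [589.3, 208.1, 68.6]
tool_rot: [-0.0, 0.596, 0.803, -0.0]
wrist_force: [-1.8, -1.1, 4.9]
grip_width: 0.136
grasp_force: 79.1
```

drive_tool(
  moves=[
    [[0,0,0.001],0,-1],
    [[0,0,0],0,-1],
  ],
)

```text
time_s: 17.4
ee_pos: [589.3, 208.1, 67.1]
tool_rot: [-0.0, 0.596, 0.803, -0.0]
wrist_force: [-1.5, -1.1, 3.3]
grip_width: 0.136
grasp_force: 79.0
```

drive_tool(
  moves=[
    [[0,0,0.001],0,-1],
    [[0,0,0],0,-1],
  ],
)

```text
time_s: 17.65
ee_pos: [589.2, 208.1, 65.8]
tool_rot: [-0.0, 0.596, 0.803, -0.0]
wrist_force: [-0.6, -0.4, 1.4]
grip_width: 0.134
grasp_force: 78.8
```

Force peaked at about 6 N and is now falling. The floor should be near TCP z of 59.

drive_tool(
  moves=[
    [[0,0,0.001],0,-1],
    [[0,0,0.001],0,-1],
    [[0,0,0],0,-1],
  ],
)

```text
time_s: 18.02
ee_pos: [589.0, 208.0, 63.6]
tool_rot: [-0.0, 0.596, 0.803, -0.0]
wrist_force: [-0.5, -0.4, -2.2]
grip_width: 0.136
grasp_force: 78.3
```

drive_tool(
  moves=[
    [[0,0,0.001],0,-1],
    [[0,0,0],0,-1],
  ],
)

```text
time_s: 18.27
ee_pos: [589.1, 208.1, 62.7]
tool_rot: [-0.0, 0.596, 0.803, -0.0]
wrist_force: [-1.8, 0.4, -4.6]
grip_width: 0.139
grasp_force: 78.2
```

drive_tool(
  moves=[
    [[0,0,0.0007],0,-1],
    [[0,0,0],0,-1],
  ],
)

```text
time_s: 18.52
ee_pos: [589.1, 208.1, 62.2]
tool_rot: [-0.0, 0.596, 0.803, -0.0]
wrist_force: [-1.5, -0.4, -4.9]
grip_width: 0.135
grasp_force: 78.2
```

drive_tool(
  moves=[
    [[0,0,0.0006],0,-1],
    [[0,0,0],0,-1],
  ],
)

```text
time_s: 18.77
ee_pos: [589.2, 208.1, 61.6]
tool_rot: [-0.0, 0.596, 0.803, -0.0]
wrist_force: [-1.2, -0.7, -6.9]
grip_width: 0.136
grasp_force: 78.2
```

drive_tool(
  moves=[
    [[0,0,0.0006],0,-1],
    [[0,0,0],0,-1],
  ],
)

```text
time_s: 19.02
ee_pos: [589.2, 208.1, 61.0]
tool_rot: [-0.0, 0.596, 0.803, -0.0]
wrist_force: [-1.7, -0.7, -8.5]
grip_width: 0.135
grasp_force: 78.2
```

drive_tool(
  moves=[
    [[0,0,0.0006],0,-1],
    [[0,0,0],0,-1],
  ],
)

```text
time_s: 19.27
ee_pos: [589.2, 208.1, 60.4]
tool_rot: [-0.0, 0.596, 0.803, -0.0]
wrist_force: [-2.3, -0.7, -9.6]
grip_width: 0.136
grasp_force: 78.2
```

drive_tool(
  moves=[
    [[0,0,0.0005],0,-1],
    [[0,0,0],0,-1],
  ],
)

```text
time_s: 19.52
ee_pos: [589.2, 208.1, 60.0]
tool_rot: [-0.0, 0.596, 0.803, -0.0]
wrist_force: [-2.1, -0.2, -10.1]
grip_width: 0.13
grasp_force: 78.2
```

drive_tool(
  moves=[
    [[0,0,0.0005],0,-1],
    [[0,0,0],0,-1],
  ],
)

```text
time_s: 19.77
ee_pos: [589.2, 208.1, 59.5]
tool_rot: [-0.0, 0.596, 0.803, -0.0]
wrist_force: [-2.8, -0.7, -10.8]
grip_width: 0.13
grasp_force: 78.2
```

drive_tool(
  moves=[
    [[0,0,0.0005],0,-1],
    [[0,0,0],0,-1],
  ],
)

```text
time_s: 20.02
ee_pos: [589.3, 208.1, 59.1]
tool_rot: [-0.0, 0.596, 0.803, -0.0]
wrist_force: [-2.5, -0.8, -11.2]
grip_width: 0.132
grasp_force: 78.2
```

drive_tool(
  moves=[
    [[0,0,0.0005],0,-1],
    [[0,0,0],0,-1],
  ],
)

```text
time_s: 20.27
ee_pos: [589.4, 208.2, 59.1]
tool_rot: [-0.0, 0.596, 0.803, -0.0]
wrist_force: [-4.6, -0.8, -6.5]
grip_width: 0.134
grasp_force: 78.7
```

The floor is reached: the pull dropped from -11 to -6.5 N. One small step more, then a gentle release.

drive_tool(
  moves=[
    [[0,0,0.0004],0,-1],
    [[0,0,0],0,-1],
  ],
)

```text
time_s: 20.52
ee_pos: [589.4, 208.2, 59.0]
tool_rot: [0.0, 0.596, 0.803, 0.0]
wrist_force: [-5.3, -1.8, -3.3]
grip_width: 0.135
grasp_force: 79.1
```

drive_tool(
  moves=[
    [[0,0,0],0,-0.68],
    [[0,0,0],0,-0.6],
    [[0,0,0],0,-0.5],
    [[0,0,0],0,-0.4],
    [[0,0,0],0,-0.3],
    [[0,0,0],0,-0.2],
    [[0,0,0],0,-0.2],
    [[0,0,0],0,-0.2],
  ],
  grip_force=20,
)

```text
time_s: 21.52
ee_pos: [589.5, 208.2, 58.4]
tool_rot: [0.0, 0.596, 0.803, -0.0]
wrist_force: [0.0, -0.1, -0.0]
grip_width: 0.402
grasp_force: 0.0
```

drive_tool(
  moves=[
    [[0,0,-0.003],0,-0.2],
    [[0,0,-0.005],0,-0.2],
    [[0,0,-0.01],0,-0.2],
    [[0,0,-0.02],0,-0.2],
    [[0,0,-0.03],0,-0.2],
    [[0,0,-0.03],0,-0.2],
    [[0,0,-0.02],0,-0.2],
    [[-0.03,-0.0187,0],0,-0.2],
    [[-0.03,-0.0187,0],0,-0.2],
    [[-0.03,-0.0187,0],0,-0.2],
    [[-0.03,-0.0187,0],0,-0.2],
    [[-0.03,-0.0187,0],0,-0.2],
    [[-0.03,-0.0187,0],0,-0.2],
    [[-0.03,-0.0187,0],0,-0.2],
    [[0,0,0],0,-0.2],
    [[0,0,0],0,-0.2],
  ],
)

```text
time_s: 23.52
ee_pos: [525.5, -30.5, 177.1]
tool_rot: [0.0, 0.596, 0.803, 0.0]
wrist_force: [0.6, -0.8, 0.1]
grip_width: 0.401
grasp_force: 0.0
```

```bash
python3 -c "
from h import *
go([586,206,120],.293)
for n in('scene','top'): cv2.imwrite(f'pics/{n}4.png',bot.read_camera(n)[:,:,::-1])
s=cv2.imread('pics/scene4.png')[120:200,220:340];t=cv2.imread('pics/top4.png')[150:230,180:300]
cv2.imwrite('pics/c4.png',np.r_[cv2.resize(s,(450,300),interpolation=2),cv2.resize(t,(450,300),interpolation=2)])"
```

```text
t 23.52 pos [525.5 -30.5 177.1] z axis [ 1.1e-03  4.0e-04 -1.0e+00] shift [208.8 126.3  57.2] turn 0.04 w 0.401 F [ 0.59 -0.76  0.09] q6 1.22 gf 0.0
```

View pics/c4.png

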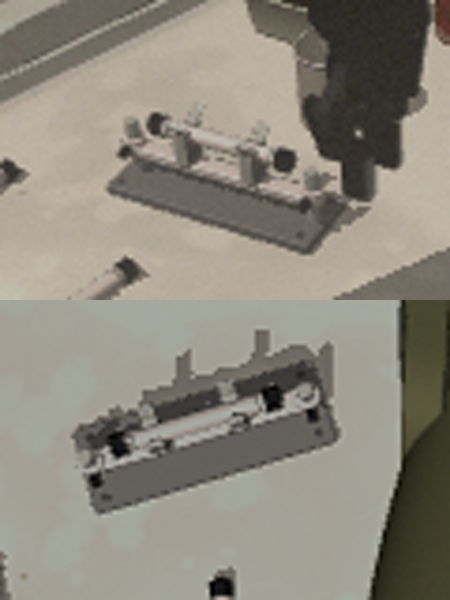

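The torch is seated between both jaw pairs. Its ends are at (118,445) and (271,398) in the lower crop, centred between the pillars at (92,460) and (308,395), and the robot is clear. Handing in.

```bash
python3 -c "
from cell import bot
print(bot.hand_in())"
```

```text
the job is handed in; nothing more can be done
None
```

The torch is snapped home on both clip floors, by the force trace and the last pictures. It was released and centred with no sign of more than about 11 N on the floors together, and handed in at about 24 s; no verdict came back.

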